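# Clamp a flat bar in the screw clamp

## Robot

A 7-joint arm with a two-finger parallel gripper is mounted at the origin on a cart in front of the work surface, level with it; the furniture and walls round the work are solid. World frame = base frame: x ahead of the robot, y to its left, z up, the work surface at z = 0. Lengths are in m, angles in rad, forces in N, time in s.
With the tool pointing down it reaches from about 0.425 to 0.875 m from the base axis. Payload 8.4 kg.
Tool frame: the origin (TCP) lies at the very end of the fingers, on their centre line; the grasp point (between the pads) lies bot.grip_point_offset behind it (bot.grip_point_offset is the distance from the TCP to the grasp point, in m); z points along the fingers, y is the line along which they close (so a half turn about z gives the same grasp; the last joint's range is limited). The gripper opens to 87 mm and grips with 3 to 60 N. Pads are 19 mm wide; open, the fingers measure 117 mm over their backs; the gripper's body (75 mm by 190 mm) begins 51 mm behind the grasp point.
Start: joints at [-1.386, 0.333, 0.04, 1.465, -0.013, 1.343, -0.059], TCP at [0.182, 0.624, 0.197] pointing down, gripper open.
Joint ranges: [-2.58, 2.58], [-0.38, 2.09], [-1.3, 1.39], [0.25, 2.4], [-1.5, 4.64], [0.08, 2.09], [-2.65, 2.65]. Speed limits (rad/s): [2.22, 2.22, 2.79, 2.79, 3.14, 3.14, 3.14].

## Interface

Orientations are given as a rotation vector (axis times angle).
In Python, from cell import status, capture, get_calibration, order, bot gives the robot as it stands.
- The arm moves only by the tool apply_moves, never from a script. Its arguments are lists of equal length, an entry for each row: "delta_pos": the shift along the tool's x, y, z in cm, a list of three; "angular": the turn, a rotation vector about the tool's x, y, z in degrees, a list of three. A call has 1 to 12 rows; each row is the pose to reach, as a shift and turn from the pose commanded when the call began, along the tool's axes at that moment; what a row does not reach only later rows make up. A row lasts 1/8 s, in which the tool goes at most 62.5 mm and 10.7 degrees, less where a joint would pass 70% of its speed; a pose out of reach is approached as far as the arm can. A call with a gripper value outside its range is refused whole. "hand" is the opening, from -1 (shut) to 1 (fully open), set as the call begins (left out, the last holds). The fingers move at their own pace and stop on an object; the grip force is fixed at half the most. Time passes only in rows, so rows that repeat a pose let the fingers close. It gives the time, the measured TCP pose, the force, the opening and the grip force at its end, in the units of the state.
- status.get_state(): the state, without advancing time (a new reading comes with each control period).
- capture(name): name is "scene" or "side" or "wrist"; returns (picture, depth): 400x640x3 uint8, red, green, blue; 400x640 float32, m along the optical axis (not along the pixel's ray), 0 where there is no reading.
- get_calibration(name): a dict with "fx", "fy", "cx", "cy" (pixels), "D" ([k1, k2, p1, p2, k3] as OpenCV has them; the pictures are not rectified), "extrinsics" (4x4, takes a point from camera to world coordinates). Camera axes: x right, y down, z forward; pixel columns grow to the right and rows downward; lengths in m; the calibration is good to about 2 mm. A picture is of the moment at which its call begins: read the wrist's pose just before it. get_calibration takes no time and is no camera call; for the wrist camera it gives the pose at the moment of the call.
- order.finish_job(): hands the job in; it is judged then, once.
The state is a dict: "t": time; "joints": joint angles; "joint_velocities": joint speeds; "tau": joint torques, N m; "ee_pos": TCP position; "tcp_rot": TCP orientation; "ft_force": force on the tool from outside, world axes, zero at the start; "torque": the same for the moment, N m; "width": finger opening in m; "gripper_force": force on a finger pad.
Only numpy, scipy, OpenCV 4.12 (cv2) and the standard library are available. Lean on these libraries where they do the work, as an engineer would, in place of code of your own. Each camera call takes 0.05 s, during which the arm holds its last target. There are 200 camera calls.

## Task

Lay the flat metal bar in the screw clamp on the bench, between its two guide rails and slid fully home against the back stop, then turn the T-handle clockwise until you feel the pad bite on the bar and snug it by about an eighth of a turn more, so that the bar is held but the pad is not crushed. Let go, and leave the other things on the bench where they are.

Things in the scene. Friction and masses are not known exactly. Their poses are not given: they have to be found in the camera images.
- bar_mid (a point): centre (half-way up) of the loose flat metal bar, 190 x 30 x 16 mm, light grey with four small dark dots on top, about 0.18 kg, lying flat on the worktop; x axis along the bar, z up; the two ends are alike. To stay clear of the clamp's arm and handle, hold it near the end that stays outside, about 70 mm from the centre.
- bar_home (a point): point of the clamp where the bar's centre must come, 24 mm above the worktop; x axis = the way the bar is slid in (open front to back stop), z up. In this frame: bed's front edge x = -35 mm, mouths of the guide rails x = +33, front of the arm overhead +39, screw's axis +60, y = 0, back stop's face +95. 60 mm of the bar stays overhanging in front of the bed.
- clamp: dark iron C-frame screw clamp fixed to the worktop; origin on the screw's axis at worktop height, x axis from its open front to its back. Bed 16 mm thick, 70 wide. Guide rails 10 mm high on the bed, 34 mm apart (2 mm spare each side of the bar), mouths flared; back stop 14 mm high. Its arm spans 70 to 99 mm above the worktop.
- handle_grip (a point): centre of the steel T-handle's cross bar, on the screw's axis, 145 to 149 mm up at the start; cross bar 90 long, 12 wide, 14 mm high, level, x axis along it, z up. Pinch it across its 12 mm at the centre (stem below also 12 mm). Clockwise seen from above lowers handle and pad together 4.0 mm per radian (25 mm a turn): the grip must sink with it. It turns about 1.5 to 4.5 rad in all.
- screw: the screw with handle and pad; origin at the cross bar's centre; goes up and down. Turning takes up to 0.27 N m against friction, and it stays where left. Once the pad bites, each radian more adds about 35 N of clamping force and 0.14 N m of torque (4 mN m per N) over that felt when running free with the same motion; an eighth of a turn past the bite gives about 27 N.
- pad_seat (a point): lower end of the screw, on its axis, 98 mm below the cross bar's centre. A round pad, rubber on a steel cup, 29 mm across, is pushed on there; its underside is 5 to 11 mm below this point: it differs each time and is not measured, so the bite on the bar must be felt. At the start the pad is at least 4 mm clear of the bar's top.
- bar: the same bar; origin at the centre of its underside
- block_mid (a point): centre of a loose small steel block, 22 x 36 x 18 mm, a bystander behind and left of the clamp
- roll_mid (a point): centre of a loose black tape roll, 67 mm across, 19 mm high, a bystander
There are look-alikes about, which are no part of the job. Of the things that look like the bar, the larger one is meant.

How it is judged:
On the way, in this order (a step that is already met when the one before it is completed fails the run):
1. the bar lies on the clamp's bed, home against the back stop between the rails (x of bar_mid in the frame of bar_home between -0.005 and 0.005 m and y of bar_mid in the frame of bar_home between -0.005 and 0.005 m and z of bar_mid in the frame of bar_home below 0.003 m), for 0.2 s.
2. the pad is screwed down on the bar (contact force between screw and bar above 15 N), for 0.2 s.
At the end, for the whole second after the job is handed in: The bar lies flat on the clamp's bed between the rails, its centre within 5 mm of home along and across and 3 mm in height, aligned within 0.08 rad and at rest, and the pad presses on it with 15 to 50 N (all of step 1 and contact force between screw and bar between 15 and 50 N and z of bar_mid in the frame of bar_home above -0.003 m and angle between the x axis of bar_mid and the x axis of bar_home, either way round below 0.08 rad and linear speed of bar below 0.01 m/s); the robot touches nothing.
It fails at once if the clamp is overtightened: the pad presses on the bar with more than 60 N (contact force between screw and bar above 60 N).
It fails at once if a bystander (steel block, tape roll) is moved by more than 25 mm (distance of any of block_mid, roll_mid from where it was at the start of the episode above 0.025 m).
It also fails if it takes over 72 s, if anything falls off the work surface, if the arm or the gripper's body presses on something with over 40 N, if the wrist force passes 120 N, or if a joint passes its speed limit or range.

## Working session

There is one attempt and no reset: what is moved stays moved. The work goes in short steps, Python scripts to look and compute and a tool call to move; the robot and the scene stay as the last step left them, time stands still between calls to the robot, and variables do not carry over. Pictures are saved under pics/ and viewed, at most 10 in all, crops included, and the job is handed in when it is done.

Besides the shell and the picture viewer there is one more tool, called after "Emit:" by a JSON object that holds its "method" and its "body", one argument or row to a line. apply_moves: Moves the arm, as the interface text tells. Its arguments: {"type":"object","properties":{"delta_pos":{"type":"array","items":{"type":"array","items":{"type":"number"}}},"angular":{"type":"array","items":{"type":"array","items":{"type":"number"}}},"hand":{"type":"number"}},"required":["delta_pos","angular"]}

```bash
mkdir -p pics; ls; python3 - <<'E'
from cell import status,capture,get_calibration,bot
import cv2,numpy as np
s=status.get_state();print(s);print(bot.grip_point_offset)
for n in("scene","side"):
    p,d=capture(n);cv2.imwrite(f"pics/{n}0.png",p[:,:,::-1]);np.save(f"pics/{n}0.npy",d)
    c=get_calibration(n);print(n,c)
E
```

```text
pics
{'t': 0.0, 'joints': array([-1.38623101,  0.33389816,  0.03992178,  1.46627512, -0.01337191,
        1.34328837, -0.0585141 ]), 'joint_velocities': array([ 3.62995592e-04, -1.66879099e-04, -1.83153910e-04,  4.92053661e-05,
       -6.67871156e-04,  6.67932938e-04,  5.06372481e-05]), 'tau': array([ 3.46733714e-04, -6.56356502e+01,  1.33530792e+00, -4.03813362e+01,
       -5.99260814e-02,  4.47368296e-02,  1.86241919e-04]), 'ee_pos': array([0.18191062, 0.62349838, 0.19636634]), 'tcp_rot': array([-4.44342076e-01, -3.10993283e+00,  2.51568092e-03]), 'ft_force': array([-0.17999423,  0.93803678, -0.8265804 ]), 'torque': array([ 0.00173524, -0.03088425, -0.01458085]), 'gripper_force': 0.0, 'width': 0.08697834238781317}
0.0187
scene {'fx': 413.1857739746795, 'fy': 413.1857739746795, 'cx': 316.20941058057235, 'cy': 200.32925903173995, 'D': array([-0.01722306,  0.        ,  0.        ,  0.        ,  0.        ]), 'extrinsics': array([[ 0.57999245, -0.31436584,  0.75152038, -0.04793011],
       [-0.8145571 , -0.23543523,  0.53015751, -0.30513396],
       [ 0.01027097, -0.91964361, -0.39261958,  0.45647008],
       [ 0.        ,  0.        ,  0.        ,  1.        ]])}
side {'fx': 389.2039222209354, 'fy': 389.2039222209354, 'cx': 311.4769583146987, 'cy': 205.32248507586533, 'D': array([-0.00414221,  0.        ,  0.        ,  0.        ,  0.        ]), 'extrinsics': array([[ 0.96292486, -0.15439846,  0.22121673,  0.41318827],
       [-0.26975974, -0.54402615,  0.79452202, -0.50732799],
       [-0.00232529, -0.82474036, -0.56550679,  0.58086663],
       [ 0.        ,  0.        ,  0.        ,  1.        ]])}
```

View pics/scene0.png

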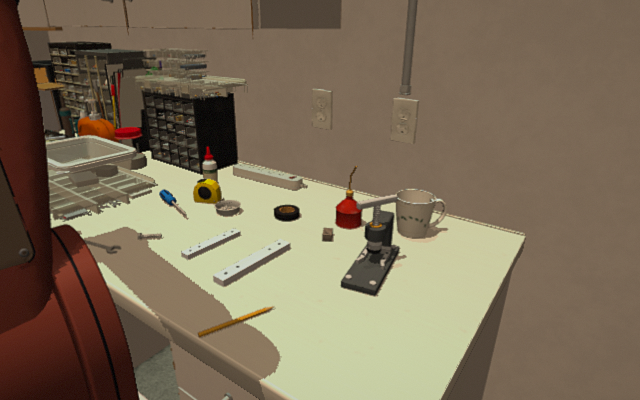

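View pics/side0.png

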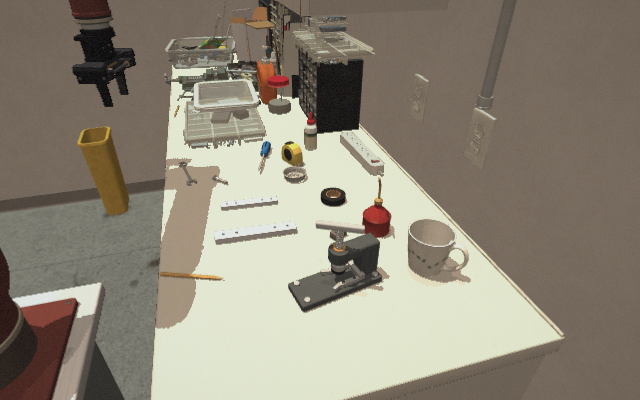

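The scene picture shows two bars with dots: a small one at (211,243) and a large one at (253,261). The side picture has them at (249,202) and (256,232). The larger fits "bar_mid". The clamp is at (372,260) in scene and (337,275) in side, with its handle crossing at (380,203) and (340,226). Next I measure them and take enlarged crops.

```bash
cat > h.py <<'E'
import numpy as np,cv2
from cell import status,capture,get_calibration,bot
def K(c): return np.array([[c['fx'],0,c['cx']],[0,c['fy'],c['cy']],[0,0,1.]])
def cloud(d,c):
    h,w=d.shape;v,u=np.mgrid[:h,:w]
    n=cv2.undistortPoints(np.stack([u,v],-1).reshape(-1,1,2).astype(float),K(c),c['D']).reshape(h,w,2)
    P=np.dstack([n*d[...,None],d]);E=c['extrinsics']
    return P@E[:3,:3].T+E[:3,3]
def proj(p,c):
    E=np.linalg.inv(c['extrinsics']);r=cv2.Rodrigues(E[:3,:3])[0]
    return cv2.projectPoints(np.atleast_2d(p).astype(float),r,E[:3,3],K(c),c['D'])[0].reshape(-1,2)
def rect(P):
    r=cv2.minAreaRect((P[:,:2]*1000).astype(np.float32));return r
E
python3 - <<'E'
from h import *
for n,box in(("scene",(205,230,300,290)),("side",(205,218,305,248))):
    d=np.load(f"pics/{n}0.npy");c=get_calibration(n);W=cloud(d,c)
    x0,y0,x1,y1=box;P=W[y0:y1,x0:x1].reshape(-1,3)
    m=(P[:,2]>.009)&(P[:,2]<.022)
    img=m.reshape(y1-y0,x1-x0).astype(np.uint8)
    nn,l,st,ce=cv2.connectedComponentsWithStats(img)
    k=1+np.argmax(st[1:,4]);Q=P[(l==k).ravel()]
    print(n,"bar",rect(Q),np.median(Q[:,2]),len(Q))
    for px in ([(211,243)] if n=="scene" else [(249,202)]): print("small",W[px[1],px[0]])
    # clamp pieces
    c0=W[285 if n=="side" else 265, 345 if n=="side" else 370]
    m=np.linalg.norm(W[...,:2]-c0[:2],axis=2)<.15
    for a,b in((.011,.0205),(.020,.033),(.09,.108),(.14,.165)):
        q=m&(W[...,2]>a)&(W[...,2]<b);ys,xs=np.nonzero(q)
        if len(ys)>5: print(a,b,len(ys),rect(W[q]),(xs.min(),xs.max(),ys.min(),ys.max()))
for n,b in(("scene",(330,170,450,300)),("side",(270,200,400,310))):
    p=cv2.imread(f"pics/{n}0.png")[b[1]:b[3],b[0]:b[2]]
    cv2.imwrite(f"pics/{n}1.png",cv2.resize(p,None,fx=4.5,fy=4.5,interpolation=cv2.INTER_CUBIC))
p=[cv2.resize(cv2.imread(f"pics/{n}1.png"),(400,430)) for n in("scene","side")]
cv2.imwrite("pics/crops.png",np.hstack(p))
E
```

```text
scene bar ((479.43609619140625, 222.49166870117188), (34.24091339111328, 190.78680419921875), 87.12993621826172) 0.012890813325069084 816
small [0.47304148 0.34569052 0.00920181]
0.011 0.0205 1246 ((595.1768188476562, 51.06505584716797), (177.21868896484375, 157.0095977783203), 16.28030776977539) (np.int64(330), np.int64(399), np.int64(234), np.int64(290))
0.02 0.033 217 ((639.9888916015625, 23.291879653930664), (103.65142822265625, 57.92163848876953), 11.084213256835938) (np.int64(356), np.int64(392), np.int64(238), np.int64(267))
0.09 0.108 325 ((644.384765625, 24.820480346679688), (105.31385040283203, 38.98379135131836), 12.87343692779541) (np.int64(365), np.int64(393), np.int64(210), np.int64(231))
0.14 0.165 307 ((612.47265625, 17.279468536376953), (13.29818344116211, 90.21082305908203), 63.955196380615234) (np.int64(357), np.int64(397), np.int64(194), np.int64(208))
side bar ((479.96124267578125, 223.31459045410156), (34.683692932128906, 188.80770874023438), 86.74552154541016) 0.016302389850684107 827
small [0.48233139 0.35000442 0.01293185]
0.011 0.0205 1676 ((609.1142578125, 18.621109008789062), (182.06423950195312, 71.31758880615234), 11.021381378173828) (np.int64(288), np.int64(381), np.int64(266), np.int64(308))
0.02 0.033 455 ((611.691162109375, 19.680282592773438), (167.84288024902344, 60.44455337524414), 11.436026573181152) (np.int64(294), np.int64(377), np.int64(260), np.int64(301))
0.09 0.108 719 ((681.9155883789062, 23.742656707763672), (53.888309478759766, 177.81224060058594), 89.34922790527344) (np.int64(328), np.int64(419), np.int64(232), np.int64(258))
0.14 0.165 433 ((613.0717163085938, 19.709186553955078), (14.290631294250488, 89.01689910888672), 63.63521957397461) (np.int64(316), np.int64(364), np.int64(220), np.int64(233))
```

View pics/crops.png

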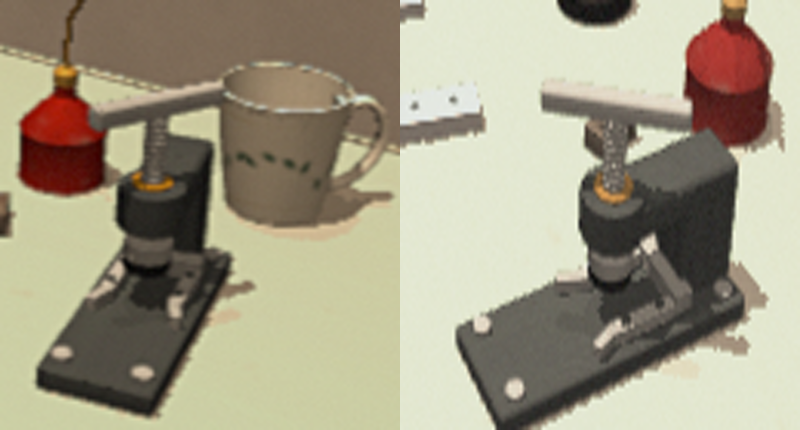

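The crops show the clamp clearly. The handle cross bar runs level over the screw, the pad sits beneath it between two short pale rails, and the bed's open front points toward the robot. The larger object at scene (253,261) measures about 190 mm long with its top near 15 mm, so it is the bar. The small one at (211,243) is the look-alike. I'll go above the bar and confirm with the wrist camera.

```bash
cat >> h.py <<'E'
from scipy.spatial.transform import Rotation as R
def down(yawy):
    a=np.radians(yawy);y=np.array([np.cos(a),np.sin(a),0]);z=np.array([0,0,-1.]);return R.from_matrix(np.c_[np.cross(y,z),y,z])
def plan(pos,yawy):
    s=status.get_state();r0=R.from_rotvec(s['tcp_rot'])
    d=r0.inv().apply(np.array(pos)-s['ee_pos'])*100
    a=np.degrees((r0.inv()*down(yawy)).as_rotvec())
    print("t",s['t'],"ee",s['ee_pos'].round(4),"yawy",np.degrees(np.arctan2(*r0.as_matrix()[1::-1,1])).round(2),"F",s['ft_force'].round(2),"T",s['torque'].round(3),"w",round(s['width'],4),"q7",s['joints'][6].round(3))
    print("delta cm",d.round(2),"ang",a.round(2))
E
python3 - <<'E'
from h import *
plan([.425,.226,.20],86.9)
E
```

```text
t 0.1 ee [0.1819 0.6235 0.1964] yawy 73.74 F [ 0.78 -0.33  0.6 ] T [-0.002 -0.048  0.003] w 0.087 q7 -0.059
delta cm [-34.47 -31.36  -0.3 ] ang [ -0.09  -0.   -13.16]
```

Emit:
{"method": "apply_moves", "body": {
  "delta_pos": [
    [-34.5,-31.4,-0.3],
    [-34.5,-31.4,-0.3],
    [-34.5,-31.4,-0.3],
    [-34.5,-31.4,-0.3],
    [-34.5,-31.4,-0.3],
    [-34.5,-31.4,-0.3],
    [-34.5,-31.4,-0.3],
    [-34.5,-31.4,-0.3],
    [-34.5,-31.4,-0.3],
    [-34.5,-31.4,-0.3],
    [-34.5,-31.4,-0.3]
  ],
  "angular": [
    [0,0,-13.2],
    [0,0,-13.2],
    [0,0,-13.2],
    [0,0,-13.2],
    [0,0,-13.2],
    [0,0,-13.2],
    [0,0,-13.2],
    [0,0,-13.2],
    [0,0,-13.2],
    [0,0,-13.2],
    [0,0,-13.2]
  ]
}}

```text
t: 1.48
ee_pos: [0.4245, 0.2271, 0.2001]
tcp_rot: [-0.081, -3.14, 0.0]
ft_force: [0.3, -0.4, -0.3]
width: 0.0872
gripper_force: 0.0
```

```bash
python3 - <<'E'
from h import *
plan([.425,.226,.004],86.9)
c=get_calibration("wrist");p,d=capture("wrist");cv2.imwrite("pics/w0.png",p[:,:,::-1]);np.save("pics/w0.npy",d)
print(c)
W=cloud(d,c);m=(W[...,2]>.011)&(W[...,2]<.021)&(abs(W[...,0]-.48)<.13)&(abs(W[...,1]-.223)<.06)
n,l,st,ce=cv2.connectedComponentsWithStats(m.astype(np.uint8))
for k in range(1,n):
    if st[k,4]>150: print(st[k],rect(W[l==k]),np.median(W[l==k][:,2]))
E
```

```text
t 1.475 ee [0.4245 0.2271 0.2001] yawy 87.06 F [ 0.34 -0.36 -0.27] T [-0.008 -0.014  0.04 ] w 0.0872 q7 0.93
delta cm [-0.06 -0.1  19.61] ang [-0.01 -0.02  0.16]
{'fx': 339.57673907962703, 'fy': 339.57673907962703, 'cx': 323.38793916359884, 'cy': 207.20959380604967, 'D': array([-0.04036655,  0.        ,  0.        ,  0.        ,  0.        ]), 'extrinsics': array([[ 0.05106746,  0.95183697,  0.30232184,  0.34032344],
       [ 0.99869445, -0.04829788, -0.01663486,  0.23226811],
       [-0.00123217,  0.30277664, -0.95306075,  0.38742607],
       [ 0.        ,  0.        ,  0.        ,  1.        ]])}
[ 310  142   28  153 3927] ((478.86175537109375, 224.84375), (30.033090591430664, 189.8195343017578), 87.07572174072266) 0.0158496833725994
```

View pics/w0.png

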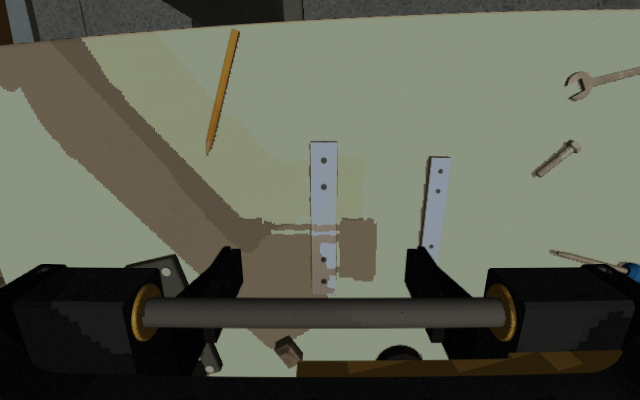

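The wrist view confirms it: the large bar is at (323,215), and its top measures 30.0 x 189.8 mm. The smaller look-alike is to its right at (437,205). The bar's centre is (0.4789, 0.2248) with yaw -2.9°, and the gripper is already over the -55 mm grip point, so I go down and grip.

Emit:
{"method": "apply_moves", "body": {
  "delta_pos": [
    [0,0,6],
    [0,0,12],
    [0,0,17],
    [0,0,19.4],
    [0,0,19.4],
    [0,0,19.4]
  ],
  "angular": [
    [0,0,0],
    [0,0,0],
    [0,0,0],
    [0,0,0],
    [0,0,0],
    [0,0,0]
  ]
}}

```text
t: 2.28
ee_pos: [0.4258, 0.2267, 0.0073]
tcp_rot: [0.083, 3.14, 0.001]
ft_force: [0.1, 0.3, 0.2]
width: 0.087
gripper_force: 0.0
```

Emit:
{"method": "apply_moves", "body": {
  "delta_pos": [
    [0,0,0],
    [0,0,0],
    [0,0,0],
    [0,0,0],
    [0,0,0],
    [0,0,0]
  ],
  "angular": [
    [0,0,0],
    [0,0,0],
    [0,0,0],
    [0,0,0],
    [0,0,0],
    [0,0,0]
  ],
  "hand": -1
}}

```text
t: 3.02
ee_pos: [0.4253, 0.2259, 0.0062]
tcp_rot: [-0.084, -3.14, 0.0]
ft_force: [0.6, 0.4, -0.2]
width: 0.0351
gripper_force: 0.0
```

Emit:
{"method": "apply_moves", "body": {
  "delta_pos": [
    [0,0,0],
    [0,0,0],
    [0,0,0],
    [0,0,0],
    [0,0,-2],
    [0,0,-5],
    [0,0,-8],
    [0,0,-9],
    [0,0,-9]
  ],
  "angular": [
    [0,0,0],
    [0,0,0],
    [0,0,0],
    [0,0,0],
    [0,0,0],
    [0,0,0],
    [0,0,0],
    [0,0,0],
    [0,0,0]
  ],
  "hand": -1
}}

```text
t: 4.15
ee_pos: [0.4254, 0.2261, 0.0963]
tcp_rot: [0.084, 3.14, 0.001]
ft_force: [0.4, 0.0, -0.7]
width: 0.0004
gripper_force: 0.0
```

```bash
python3 - <<'E'
from h import *
a=np.radians(11.2);u=np.array([np.cos(a),np.sin(a)]);ax=np.array([.6128,.019])
home=ax-.06*u;print(home)
g=home+(-.054-.070)*u
plan([*g,.09],101.2)
c=get_calibration("wrist");p,d=capture("wrist");W=cloud(d,c)
m=(W[...,2]>.07)&(W[...,2]<.13)&(abs(W[...,1]-.223)<.03)&(W[...,0]<.6)
n,l,st,ce=cv2.connectedComponentsWithStats(m.astype(np.uint8))
for k in range(1,n):
    if st[k,4]>150: 
        Q=W[l==k];print(st[k],rect(Q),np.median(Q[:,2]),np.polyfit(Q[:,0],Q[:,2],1))
# clamp bed as seen
for a,b in((.011,.0205),):
    q=(W[...,2]>a)&(W[...,2]<b)&(abs(W[...,1]-.02)<.09)&(W[...,0]>.45)
    if q.sum()>5: print("bed",q.sum(),rect(W[q]))
cv2.imwrite("pics/w1.png",p[:,:,::-1])
E
```

```text
[0.55394269 0.00734594]
t 4.15 ee [0.4254 0.2261 0.0963] yawy 86.94 F [ 0.37  0.01 -0.7 ] T [-0.002  0.016 -0.022] w 0.0004 q7 0.963
delta cm [ -1.98 -24.21   0.62] ang [  0.03   0.03 -14.26]
[306 246  36  12 260] ((414.785888671875, 227.35556030273438), (17.971643447875977, 2.7464816570281982), 87.04937744140625) 0.12574001815601554 [-0.21080157  0.21309911]
bed 2174 ((561.63525390625, 18.558181762695312), (57.47338104248047, 62.77106475830078), 1.8055552244186401)
```

The fingers closed on nothing, so I look.

View pics/w1.png

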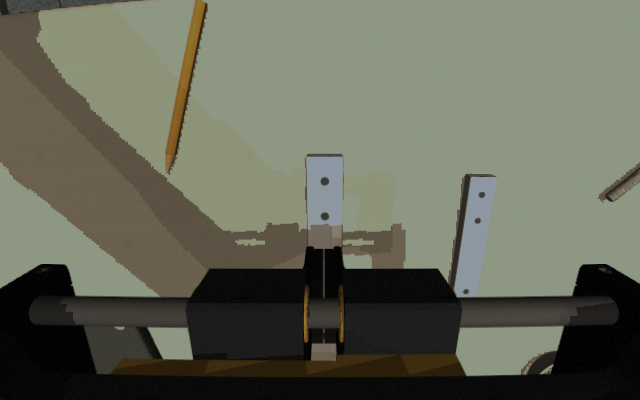

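```bash
python3 - <<'E'
from h import *
p,d=capture("side");cv2.imwrite("pics/side2.png",p[:,:,::-1])
for n in("side","wrist"):
    c=get_calibration(n);p,d=capture(n)
    W=cloud(d,c);m=(W[...,2]>.010)&(W[...,2]<.021)&(W[...,0]>.35)&(W[...,0]<.65)&(W[...,1]>.09)&(W[...,1]<.42)
    k,l,st,ce=cv2.connectedComponentsWithStats(m.astype(np.uint8))
    for k in range(1,k):
        if st[k,4]>100: print(n,st[k],rect(W[l==k]),np.median(W[l==k][:,2]))
E
```

```text
side [221 196  56  13 318] ((482.53546142578125, 354.23040771484375), (27.963123321533203, 144.64749145507812), 86.83747100830078) 0.01288460669997965
side [215 221  82  21 802] ((479.9066162109375, 223.9756622314453), (35.155609130859375, 188.5634002685547), 87.2402114868164) 0.016304612220217563
wrist [ 307  157   38   93 3314] ((423.2114562988281, 227.74267578125), (30.019744873046875, 78.7388916015625), 87.10359191894531) 0.01586351583646936
wrist [ 455  177   44  120 3116] ((463.3246765136719, 356.12139892578125), (23.84442138671875, 112.00296020507812), 86.16847229003906) 0.011990474184314842
wrist [311 329  26  26 306] ((558.697265625, 219.14413452148438), (24.09502410888672, 30.513015747070312), 85.87852478027344) 0.015872271564847884
```

The bar at (324,200) is undisturbed, so the tips slipped off its edge. I'll grip again deeper and check the width before lifting.

Emit:
{"method": "apply_moves", "body": {
  "delta_pos": [
    [0,0,-3],
    [0,0,-3],
    [0,0,-3],
    [0,0,-3],
    [0,0,-3],
    [0,0,-3],
    [0,0,-3],
    [0,0,-3],
    [0,0,-3],
    [0,0,-3]
  ],
  "angular": [
    [0,0,0],
    [0,0,0],
    [0,0,0],
    [0,0,0],
    [0,0,0],
    [0,0,0],
    [0,0,0],
    [0,0,0],
    [0,0,0],
    [0,0,0]
  ],
  "hand": 0.6
}}

```text
t: 5.6
ee_pos: [0.4253, 0.2259, 0.1262]
tcp_rot: [0.084, 3.14, -0.0]
ft_force: [0.5, 0.4, -0.4]
width: 0.0696
gripper_force: 0.0
```

```bash
python3 - <<'E'
from h import *
plan([.4239,.2277,.001],87.1)
E
```

```text
t 5.6 ee [0.4253 0.2259 0.1262] yawy 86.94 F [ 0.49  0.39 -0.41] T [-0.059 -0.024 -0.041] w 0.0696 q7 0.951
delta cm [ 0.15  0.17 12.52] ang [-0.    0.   -0.16]
```

Emit:
{"method": "apply_moves", "body": {
  "delta_pos": [
    [0.1,0.1,5],
    [0.1,0.1,9],
    [0.1,0.1,11.5],
    [0.1,0.1,12.45],
    [0.1,0.1,12.45],
    [0.1,0.1,12.45]
  ],
  "angular": [
    [0,0,0],
    [0,0,0],
    [0,0,0],
    [0,0,0],
    [0,0,0],
    [0,0,0]
  ]
}}

```text
t: 6.35
ee_pos: [0.4251, 0.2275, 0.0028]
tcp_rot: [0.084, 3.139, 0.002]
ft_force: [0.6, -0.1, 0.6]
width: 0.0695
gripper_force: 0.0
```

Emit:
{"method": "apply_moves", "body": {
  "delta_pos": [
    [0,0,0],
    [0,0,0],
    [0,0,0],
    [0,0,0],
    [0,0,0],
    [0,0,0],
    [0,0,0],
    [0,0,0]
  ],
  "angular": [
    [0,0,0],
    [0,0,0],
    [0,0,0],
    [0,0,0],
    [0,0,0],
    [0,0,0],
    [0,0,0],
    [0,0,0]
  ],
  "hand": -1
}}

```text
t: 7.35
ee_pos: [0.4243, 0.227, 0.0018]
tcp_rot: [0.084, 3.14, -0.0]
ft_force: [-0.1, 0.8, -0.1]
width: 0.0027
gripper_force: 0.0
```

```bash
python3 - <<'E'
from h import *
p,d=capture("wrist");q,_=capture("side")
a=p[100:380,220:440];b=q[150:260,190:330]
cv2.imwrite("pics/chk.png",np.hstack([cv2.resize(a,(400,509)),cv2.resize(b,(400,509*0+314),interpolation=cv2.INTER_CUBIC)[:,:] if 0 else cv2.copyMakeBorder(cv2.resize(b,(400,314),interpolation=cv2.INTER_CUBIC),0,195,0,0,cv2.BORDER_CONSTANT)])[:,:,::-1])
plan([.4239,.2277,.001],87.1)
E
```

```text
t 7.45 ee [0.4243 0.227  0.0018] yawy 86.94 F [0.3  0.07 0.26] T [0.034 0.041 0.035] w 0.0011 q7 1.013
delta cm [0.04 0.07 0.08] ang [-0.   -0.   -0.16]
```

View pics/chk.png

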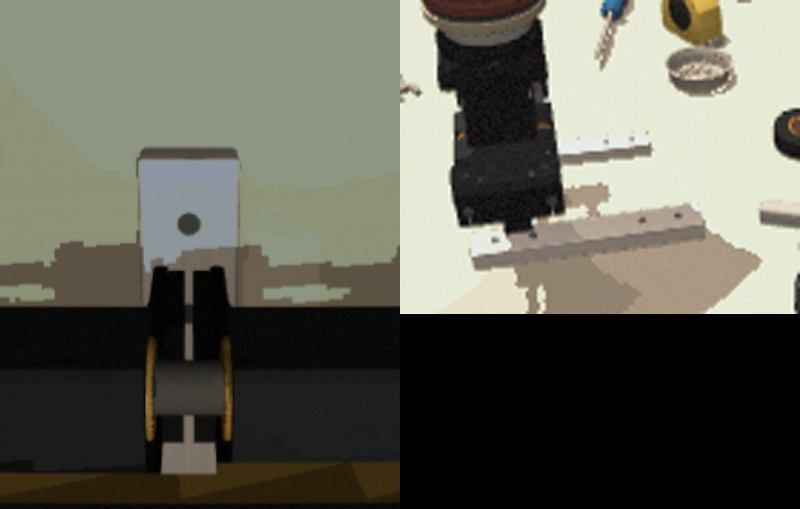

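The fingers sit above the bar with its top edge free on both sides, so the tips are higher than the reported TCP. I measure the tip height from depth.

```bash
python3 - <<'E'
from h import *
for n in("wrist","side"):
    c=get_calibration(n);p,d=capture(n);W=cloud(d,c)
    dark=p.max(2)<60
    m=dark&(abs(W[...,0]-.425)<.025)&(abs(W[...,1]-.227)<.025)&(W[...,2]<.12)&(W[...,2]>.017)
    Q=W[m];print(n,len(Q),np.percentile(Q[:,2],[0,1,2,5,10,25,50]).round(4) if len(Q) else'')
    if n=="side":
        for z in np.arange(.018,.08,.006):
            q=Q[(Q[:,2]>=z)&(Q[:,2]<z+.006)]
            if len(q): print(z.round(3),len(q),q.min(0).round(3),q.max(0).round(3))
    print("px of TCP",proj(status.get_state()['ee_pos'],c),proj(status.get_state()['ee_pos']+[0,0,.0187],c))
E
```

```text
wrist 2421 [0.017  0.0272 0.0282 0.0308 0.0349 0.0454 0.0607]
px of TCP [[322.35532171 246.59588932]] [[322.2206177  260.66547733]]
side 32 [0.0296 0.0302 0.0308 0.0315 0.0317 0.0333 0.0359]
0.024 1 [0.431 0.219 0.03 ] [0.431 0.219 0.03 ]
0.03 16 [0.415 0.215 0.031] [0.433 0.22  0.036]
0.036 15 [0.416 0.216 0.036] [0.434 0.219 0.041]
px of TCP [[232.24152512 237.87051205]] [[231.29418322 231.60446665]]
```

The tips are at about z = 0.027, while the reported TCP is 0.002. The real fingertips sit about 25 mm higher than the reported TCP. I'll open, step down, and remeasure.

Emit:
{"method": "apply_moves", "body": {
  "delta_pos": [
    [0,0,-2],
    [0,0,-2],
    [0,0,-2],
    [0,0,-2],
    [0,0,-2],
    [0,0,-2]
  ],
  "angular": [
    [0,0,0],
    [0,0,0],
    [0,0,0],
    [0,0,0],
    [0,0,0],
    [0,0,0]
  ],
  "hand": 0.3
}}

```text
t: 8.3
ee_pos: [0.4242, 0.2268, 0.0215]
tcp_rot: [-0.084, -3.14, 0.001]
ft_force: [0.0, -0.4, -0.3]
width: 0.0515
gripper_force: 0.0
```

```bash
python3 - <<'E'
from h import *
c=get_calibration("wrist");p,d=capture("wrist");W=cloud(d,c);s=status.get_state();print(s['ee_pos'],s['width'])
for sg in(-1,1):
    m=(p.max(2)<70)&(abs(W[...,0]-.425)<.025)&(sg*(W[...,1]-.227)>.015)&(abs(W[...,1]-.227)<.05)&(W[...,2]<.12)&(W[...,2]>.02)
    Q=W[m];print(len(Q),np.percentile(Q[:,2],[0,1,2,5,10]).round(4)); q=Q[Q[:,2]<np.percentile(Q[:,2],4)];print(q.min(0),q.max(0))
E
```

```text
[0.42426079 0.22690652 0.02161481] 0.05347769821726743
2445 [0.0462 0.0477 0.0485 0.0514 0.056 ]
[0.41020662 0.19342486 0.04623246] [0.43102409 0.20240784 0.05045952]
2436 [0.0454 0.0474 0.0485 0.0514 0.0559]
[0.41383967 0.25296873 0.0454265 ] [0.43428829 0.2630006  0.05046046]
```

Emit:
{"method": "apply_moves", "body": {
  "delta_pos": [
    [0,0,2],
    [0,0,3],
    [0,0,3.6],
    [0,0,4.1],
    [0,0,4.1]
  ],
  "angular": [
    [0,0,0],
    [0,0,0],
    [0,0,0],
    [0,0,0],
    [0,0,0]
  ]
}}

```text
t: 8.98
ee_pos: [0.4243, 0.2269, -0.0193]
tcp_rot: [-0.084, -3.14, 0.0]
ft_force: [-0.1, -0.4, -0.2]
width: 0.0565
gripper_force: 0.0
```

Emit:
{"method": "apply_moves", "body": {
  "delta_pos": [
    [0,0,0],
    [0,0,0],
    [0,0,0],
    [0,0,0],
    [0,0,0],
    [0,0,0]
  ],
  "angular": [
    [0,0,0],
    [0,0,0],
    [0,0,0],
    [0,0,0],
    [0,0,0],
    [0,0,0]
  ],
  "hand": -1
}}

```text
t: 9.72
ee_pos: [0.4244, 0.2271, -0.0191]
tcp_rot: [0.084, 3.14, 0.0]
ft_force: [-0.7, 0.0, 2.9]
width: 0.0297
gripper_force: 30.0
```

Gripped at 29.7 mm wide. I lift and carry it to the front of the clamp.

Emit:
{"method": "apply_moves", "body": {
  "delta_pos": [
    [0,0,-2],
    [0,0,-5],
    [0,0,-8],
    [0,0,-10],
    [0,0,-10],
    [0,0,-10]
  ],
  "angular": [
    [0,0,0],
    [0,0,0],
    [0,0,0],
    [0,0,0],
    [0,0,0],
    [0,0,0]
  ]
}}

```text
t: 10.48
ee_pos: [0.4237, 0.2266, 0.0797]
tcp_rot: [-0.084, -3.139, 0.001]
ft_force: [-0.9, -0.1, -1.8]
width: 0.0294
gripper_force: 30.0
```

```bash
python3 - <<'E'
from h import *
plan([.4337,-.0165,.06],101.2)
c=get_calibration("wrist");p,d=capture("wrist");W=cloud(d,c)
q=(W[...,2]>.011)&(W[...,2]<.021)&(abs(W[...,1]-.02)<.09)&(W[...,0]>.45)
print("bed",q.sum(),rect(W[q]))
E
```

```text
t 10.475 ee [0.4237 0.2266 0.0797] yawy 86.94 F [-0.91 -0.1  -1.85] T [0.002 0.093 0.002] w 0.0294 q7 0.968
delta cm [ -2.3  -24.22   1.99] ang [ -0.04  -0.07 -14.26]
bed 2020 ((547.823486328125, 24.676240921020508), (43.06972885131836, 55.499778747558594), 89.49736022949219)
```

Emit:
{"method": "apply_moves", "body": {
  "delta_pos": [
    [-0.5,-5,0.5],
    [-1,-10,1],
    [-1.5,-15,1.5],
    [-2,-20,2],
    [-2.3,-24,2],
    [-2.3,-24.2,2],
    [-2.3,-24.2,2],
    [-2.3,-24.2,2]
  ],
  "angular": [
    [0,0,-3],
    [0,0,-6],
    [0,0,-9],
    [0,0,-12],
    [0,0,-14.3],
    [0,0,-14.3],
    [0,0,-14.3],
    [0,0,-14.3]
  ]
}}

```text
t: 11.52
ee_pos: [0.4342, -0.0148, 0.0604]
tcp_rot: [0.31, -3.126, 0.0]
ft_force: [-0.4, 0.2, -1.9]
width: 0.0298
gripper_force: 30.0
```

```bash
python3 - <<'E'
from h import *
plan([.4337,-.0165,.00],101.2)
c=get_calibration("wrist");p,d=capture("wrist");W=cloud(d,c)
cv2.imwrite("pics/w3.png",p[:,:,::-1])
m=(W[...,2]>.065)&(W[...,2]<.11)&(p.min(2)>70)
n,l,st,ce=cv2.connectedComponentsWithStats(m.astype(np.uint8))
for k in range(1,n):
    if st[k,4]>300:
        Q=W[l==k];print("bar?",st[k],rect(Q),np.median(Q[:,2]))
q=(W[...,2]>.012)&(W[...,2]<.02)&(W[...,0]>.45)&(abs(W[...,1])<.1)
n,l,st,ce=cv2.connectedComponentsWithStats(q.astype(np.uint8))
for k in range(1,n):
    if st[k,4]>100:
        Q=W[l==k];r=rect(Q);print("bed",st[k],r,cv2.boxPoints(r).round(1).tolist())
E
```

```text
t 11.525 ee [ 0.4342 -0.0148  0.0604] yawy 101.33 F [-0.36  0.18 -1.91] T [-0.016  0.15   0.008] w 0.0298 q7 1.709
delta cm [ 0.08 -0.15  6.04] ang [-0.01 -0.04  0.13]
bar? [ 292  191   64  106 5735] ((420.614501953125, -16.536296844482422), (53.63865280151367, 29.855314254760742), 11.43210220336914) 0.09549440345105731
bar? [ 297  329   55   31 1675] ((475.7938537597656, -5.315683364868164), (22.36043357849121, 29.869077682495117), 11.49565601348877) 0.09504705396616273
bed [281 329  16  31 328] ((547.0821533203125, -21.057310104370117), (33.43236541748047, 13.049662590026855), 9.034415245056152) [[529.5, -17.200000762939453], [531.5999755859375, -30.100000381469727], [564.5999755859375, -24.899999618530273], [562.5999755859375, -12.0]]
bed [351 329  14  31 308] ((535.9837646484375, 35.360382080078125), (32.90508270263672, 11.347514152526855), 13.270654678344727) [[518.7000122070312, 37.099998474121094], [521.2999877929688, 26.100000381469727], [553.2999877929688, 33.599998474121094], [550.7000122070312, 44.70000076293945]]
```

View pics/w3.png

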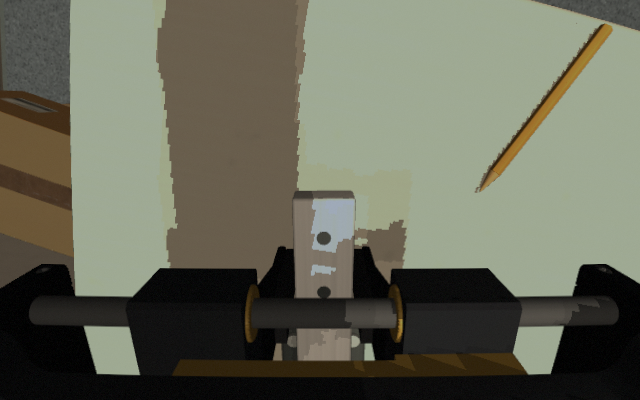

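The bar is held at yaw 11.45° in the wrist view, spanning (297–352, 191–360). The bed's pale screws show either side of it at (292,343) and (355,343). The bar is about 1 mm to the left of the bed's centreline. I lower it in front of the rails and remeasure.

Emit:
{"method": "apply_moves", "body": {
  "delta_pos": [
    [0,-0.1,2],
    [0,-0.1,4],
    [0,-0.1,5.2],
    [0,-0.1,5.6],
    [0,-0.1,5.6],
    [0,-0.1,5.6]
  ],
  "angular": [
    [0,0,0],
    [0,0,0],
    [0,0,0],
    [0,0,0],
    [0,0,0],
    [0,0,0]
  ]
}}

```text
t: 12.32
ee_pos: [0.4351, -0.0168, 0.0053]
tcp_rot: [-0.308, 3.126, 0.0]
ft_force: [-0.3, -0.4, -0.7]
width: 0.0299
gripper_force: 30.0
```

```bash
python3 - <<'E'
from h import *
plan([.4337,-.0165,.00],101.2)
c=get_calibration("wrist");p,d=capture("wrist");W=cloud(d,c)
a=np.radians(11.2);U=W[...,0]*np.cos(a)+W[...,1]*np.sin(a);N=-W[...,0]*np.sin(a)+W[...,1]*np.cos(a)
for v in range(325,362,4):
    r=(W[v,:,2]>.012)&(W[v,:,2]<.0225)&(abs(N[v]+.099)<.045)&(U[v]>.45)
    b=(W[v,:,2]>.030)&(W[v,:,2]<.05)&(abs(N[v]+.099)<.045)&(U[v]>.42)
    for nm,q in(("bed",r),("bar",b)):
        if q.any(): i=np.nonzero(q)[0];print(v,nm,i.min(),i.max(),(N[v,i.min()]*1e3).round(1),(N[v,i.max()]*1e3).round(1),"U",(U[v,i.min()]*1e3).round(1),"z",W[v,i,2].min().round(4),W[v,i,2].max().round(4))
# side camera view of the rails and bar lead
c=get_calibration("side");p,d=capture("side");W=cloud(d,c)
cv2.imwrite("pics/s3.png",cv2.resize(p[215:320,250:400],None,fx=4,fy=4,interpolation=cv2.INTER_CUBIC)[:,:,::-1])
E
```

```text
t 12.325 ee [ 0.4351 -0.0168  0.0053] yawy 101.24 F [-0.34 -0.41 -0.74] T [-0.016  0.086  0.023] w 0.0299 q7 1.784
delta cm [0.13 0.06 0.53] ang [0.   0.06 0.04]
329 bar 296 351 -114.9 -85.3 U 456.8 z 0.0384 0.041
333 bar 296 351 -115.0 -85.2 U 459.6 z 0.0383 0.0413
337 bar 297 351 -114.4 -85.1 U 461.6 z 0.0387 0.0411
341 bar 297 351 -114.4 -85.0 U 463.8 z 0.0387 0.0415
345 bar 297 351 -114.7 -84.9 U 467.8 z 0.0385 0.0411
349 bar 297 350 -114.6 -85.5 U 469.5 z 0.0389 0.0413
353 bar 297 350 -114.7 -85.5 U 472.5 z 0.0384 0.0411
357 bar 297 350 -114.8 -85.2 U 475.7 z 0.0382 0.041
```

View pics/s3.png

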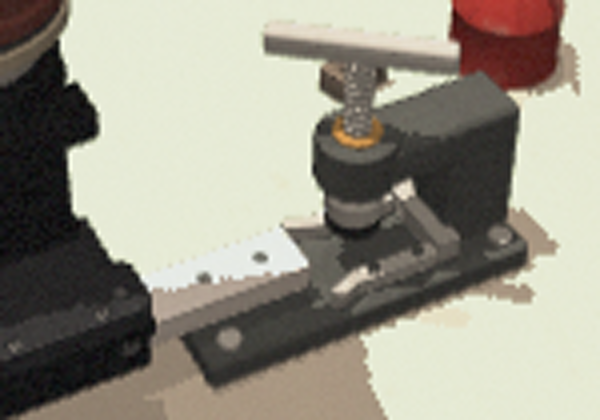

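The side view shows the bar's front end at (290,240) just ahead of the rail mouths, level and lined up with the rails. I lower it a little more and slide in, watching the force.

Emit:
{"method": "apply_moves", "body": {
  "delta_pos": [
    [0,0,0.5],
    [-0.5,0,0.5],
    [-1,0,0.5],
    [-1.5,0,0.5],
    [-2,0,0.5],
    [-2.5,0,0.5],
    [-3,0,0.5],
    [-3,0,0.5]
  ],
  "angular": [
    [0,0,0],
    [0,0,0],
    [0,0,0],
    [0,0,0],
    [0,0,0],
    [0,0,0],
    [0,0,0],
    [0,0,0]
  ]
}}

```text
t: 13.42
ee_pos: [0.4644, -0.011, -0.0002]
tcp_rot: [-0.308, 3.126, -0.0]
ft_force: [-0.3, -0.4, -1.8]
width: 0.0294
gripper_force: 30.0
```

```bash
python3 - <<'E'
from h import *
s=status.get_state();a=np.radians(11.2);e=s['ee_pos'];f=s['ft_force']
u=np.array([np.cos(a),np.sin(a),0]);n=np.array([-u[1],u[0],0])
print("U",e@u,"N",e@n,"z",e[2],"Fu",f@u,"Fn",f@n,"Fz",f[2],s['torque'])
plan([.5,0,0],101.2)
E
```

```text
U 0.45339885244745537 N -0.10102584965697099 z -0.00021814913162956917 Fu -0.37121329316149926 Fn -0.3220626415595469 Fz -1.8212239133021972 [-0.01223259  0.08183102  0.02133243]
t 13.425 ee [ 4.644e-01 -1.100e-02 -2.000e-04] yawy 101.24 F [-0.3  -0.39 -1.82] T [-0.012  0.082  0.021] w 0.0294 q7 1.823
delta cm [-3.71  0.39 -0.02] ang [-0.02  0.01  0.04]
```

Emit:
{"method": "apply_moves", "body": {
  "delta_pos": [
    [-0.5,0,0.1],
    [-1,0,0.15],
    [-1.5,0,0.2],
    [-2,0,0.2],
    [-2.5,0,0.2],
    [-3,0,0.2],
    [-3.3,0,0.2],
    [-3.3,0,0.2]
  ],
  "angular": [
    [0,0,0],
    [0,0,0],
    [0,0,0],
    [0,0,0],
    [0,0,0],
    [0,0,0],
    [0,0,0],
    [0,0,0]
  ]
}}

```text
t: 14.42
ee_pos: [0.4965, -0.0046, -0.0023]
tcp_rot: [-0.308, 3.126, -0.0]
ft_force: [0.1, -0.9, -1.2]
width: 0.03
gripper_force: 30.0
```

Emit:
{"method": "apply_moves", "body": {
  "delta_pos": [
    [-0.1,0,0],
    [-0.2,0,0],
    [-0.3,0,0],
    [-0.4,0,0],
    [-0.4,0,0]
  ],
  "angular": [
    [0,0,0],
    [0,0,0],
    [0,0,0],
    [0,0,0],
    [0,0,0]
  ]
}}

```text
t: 15.05
ee_pos: [0.5004, -0.0038, -0.0022]
tcp_rot: [-0.308, 3.126, -0.0]
ft_force: [0.7, -0.1, -1.2]
width: 0.0297
gripper_force: 30.0
```

Emit:
{"method": "apply_moves", "body": {
  "delta_pos": [
    [-0.1,0,0],
    [-0.2,0,0],
    [-0.3,0,0],
    [-0.3,0,0]
  ],
  "angular": [
    [0,0,0],
    [0,0,0],
    [0,0,0],
    [0,0,0]
  ]
}}

```text
t: 15.55
ee_pos: [0.501, -0.0036, -0.0031]
tcp_rot: [0.307, -3.122, -0.0]
ft_force: [-8.0, -0.9, -0.5]
width: 0.0298
gripper_force: 30.0
```

It touches the back stop (-8 N). I press lightly down, release, and check.

Emit:
{"method": "apply_moves", "body": {
  "delta_pos": [
    [0,0,0.1],
    [0,0,0.15],
    [0,0,0.15]
  ],
  "angular": [
    [0,0,0],
    [0,0,0],
    [0,0,0]
  ]
}}

```text
t: 15.92
ee_pos: [0.501, -0.0036, -0.0033]
tcp_rot: [0.306, -3.122, -0.002]
ft_force: [-15.7, -1.5, 20.2]
width: 0.0296
gripper_force: 30.0
```

Emit:
{"method": "apply_moves", "body": {
  "delta_pos": [
    [0.1,0,0],
    [0.1,0,0],
    [0.1,0,0],
    [0.1,0,0]
  ],
  "angular": [
    [0,0,0],
    [0,0,0],
    [0,0,0],
    [0,0,0]
  ],
  "hand": 0.2
}}

```text
t: 16.42
ee_pos: [0.5024, -0.0034, -0.0038]
tcp_rot: [-0.308, 3.126, -0.0]
ft_force: [-0.1, -1.2, 0.2]
width: 0.0513
gripper_force: 0.0
```

```bash
python3 - <<'E'
from h import *
plan([.5,0,.05],101.2)
a=np.radians(11.2);uu=np.array([np.cos(a),np.sin(a)])
for n in("side","wrist"):
    c=get_calibration(n);p,d=capture(n);W=cloud(d,c)
    m=(W[...,2]>.028)&(W[...,2]<.037)&(W[...,0]>.43)&(W[...,0]<.66)&(abs(W[...,1])<.06)&(p.min(2)>70)
    k,l,st,ce=cv2.connectedComponentsWithStats(m.astype(np.uint8))
    for j in range(1,k):
        if st[j,4]>60: Q=W[l==j];print(n,st[j],rect(Q),np.median(Q[:,2]),"Umin",(Q[:,:2]@uu).min())
E
```

```text
t 16.425 ee [ 0.5024 -0.0034 -0.0038] yawy 101.24 F [-0.07 -1.16  0.22] T [0.038 0.06  0.028] w 0.0513 q7 1.857
delta cm [ 0.17  0.38 -5.38] ang [-0.01  0.01  0.04]
side [324 260  39  25 354] ((621.2935180664062, 24.073930740356445), (74.4947280883789, 47.670501708984375), 5.47721529006958) 0.03204389688901266 Umin 0.5747837328210362
side [263 292  20  16 195] ((477.4038391113281, -8.89423942565918), (31.580921173095703, 31.392473220825195), 11.171709060668945) 0.03239174992868754 Umin 0.45079146743804155
wrist [ 292  196   64  101 5830] ((487.9088134765625, -5.246789932250977), (54.548828125, 29.95068359375), 11.427286148071289) 0.03184403056800071 Umin 0.45032826702075335
wrist [ 297  329   55   31 1685] ((543.40283203125, 5.92683219909668), (22.05683708190918, 29.66202163696289), 10.437963485717773) 0.03180721336551809 Umin 0.5232664157516129
```

The bar lies flat (top 0.032), with its centre at U = 0.5453 against home 0.5448 ± 1 mm and a yaw of about 11.2°. I retreat up and go over the handle.

Emit:
{"method": "apply_moves", "body": {
  "delta_pos": [
    [0,0,-4],
    [0,0,-9],
    [0,0,-15],
    [0,0,-21],
    [0,0,-22],
    [0,0,-22]
  ],
  "angular": [
    [0,0,0],
    [0,0,0],
    [0,0,0],
    [0,0,0],
    [0,0,0],
    [0,0,0]
  ]
}}

```text
t: 17.27
ee_pos: [0.5024, -0.0033, 0.2163]
tcp_rot: [-0.308, 3.126, 0.001]
ft_force: [0.4, 0.0, -0.3]
width: 0.0516
gripper_force: 0.0
```

```bash
python3 - <<'E'
from h import *
plan([.6128,.019,.22],63.8)
c=get_calibration("wrist");p,d=capture("wrist");W=cloud(d,c)
m=(W[...,2]>.13)&(W[...,2]<.165)&(p.min(2)>70)
k,l,st,ce=cv2.connectedComponentsWithStats(m.astype(np.uint8))
for j in range(1,k):
    if st[j,4]>60: Q=W[l==j];print(st[j],rect(Q),np.median(Q[:,2]))
E
```

```text
t 17.275 ee [ 0.5024 -0.0033  0.2163] yawy 101.25 F [ 0.41  0.   -0.29] T [0.046 0.016 0.   ] w 0.0516 q7 1.693
delta cm [-11.26   0.04  -0.36] ang [ 0.04  0.04 37.45]
[295 329  43  31 492] ((624.9468994140625, 14.628929138183594), (11.432779312133789, 48.85884094238281), 63.965301513671875) 0.15390426785926328
```

Emit:
{"method": "apply_moves", "body": {
  "delta_pos": [
    [-3,0,-0.4],
    [-6,0,-0.4],
    [-9,0,-0.4],
    [-11.3,0,-0.4],
    [-11.3,0,-0.4],
    [-11.3,0,-0.4],
    [-11.3,0,-0.4]
  ],
  "angular": [
    [0,0,10],
    [0,0,20],
    [0,0,30],
    [0,0,37.5],
    [0,0,37.5],
    [0,0,37.5],
    [0,0,37.5]
  ]
}}

```text
t: 18.2
ee_pos: [0.6123, 0.0182, 0.22]
tcp_rot: [-0.712, -3.059, -0.0]
ft_force: [0.2, -0.1, 0.4]
width: 0.0524
gripper_force: 0.0
```

```bash
python3 - <<'E'
from h import *
plan([.6128,.019,.1115],63.8)
c=get_calibration("wrist");p,d=capture("wrist");W=cloud(d,c)
m=(W[...,2]>.13)&(W[...,2]<.165)&(p.min(2)>60)
k,l,st,ce=cv2.connectedComponentsWithStats(m.astype(np.uint8))
for j in range(1,k):
    if st[j,4]>60: Q=W[l==j];print(st[j],rect(Q),np.median(Q[:,2]))
d=np.load("pics/scene0.npy");c=get_calibration("scene");W=cloud(d,c)
q=W[165:225,340:357];m=(q[...,0]<.85)&(q[...,2]>.1)&(q[...,0]>.5);print("spout",q[m].min(0),q[m].max(0))
q=W[188:230,400:440];print("mug",np.median(q[...,:2],axis=(0,1)),np.percentile(q[...,2],98))
cv2.imwrite("pics/w4.png",p[:,:,::-1])
E
```

```text
t 18.2 ee [0.6123 0.0182 0.22  ] yawy 63.78 F [ 0.17 -0.14  0.38] T [0.027 0.008 0.046] w 0.0524 q7 1.159
delta cm [-0.02  0.1  10.85] ang [-0.01 -0.04 -0.02]
[ 319  153   17  110 1585] ((613.1611938476562, 21.35961151123047), (13.309578895568848, 89.93382263183594), 63.838802337646484) 0.15394240122693548
spout [0.74060365 0.14203485 0.10242207] [0.76364327 0.16982159 0.15698933]
mug [0.80471328 0.00838773] 0.0918284792637751
```

View pics/w4.png

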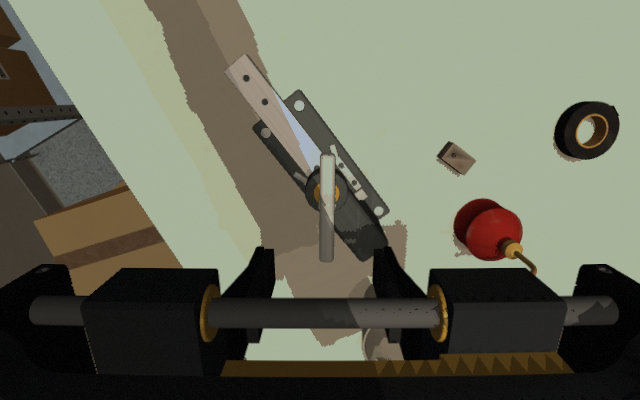

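The wrist view looks down on the clamp. The bar is in the rails at (275,110), and the handle stands centred at (327,205) between the fingers. The block (456,158) and the tape roll (587,130) have not moved. I descend and pinch the handle.

Emit:
{"method": "apply_moves", "body": {
  "delta_pos": [
    [0,0.2,4],
    [0,0.2,8],
    [0,0.2,10.5],
    [0,0.2,11.2],
    [0,0.2,11.2],
    [0,0.2,11.2]
  ],
  "angular": [
    [0,0,0],
    [0,0,0],
    [0,0,0],
    [0,0,0],
    [0,0,0],
    [0,0,0]
  ]
}}

```text
t: 19.0
ee_pos: [0.6147, 0.0204, 0.1097]
tcp_rot: [0.713, 3.058, 0.001]
ft_force: [1.0, -0.2, 0.2]
width: 0.0522
gripper_force: 0.0
```

Emit:
{"method": "apply_moves", "body": {
  "delta_pos": [
    [0,0,0],
    [0,0,0],
    [0,0,0],
    [0,0,0],
    [0,0,0],
    [0,0,0],
    [0,0,0],
    [0,0,0]
  ],
  "angular": [
    [0,0,0],
    [0,0,0],
    [0,0,0],
    [0,0,0],
    [0,0,0],
    [0,0,0],
    [0,0,0],
    [0,0,0]
  ],
  "hand": -1
}}

```text
t: 20.0
ee_pos: [0.6139, 0.0203, 0.1083]
tcp_rot: [-0.714, -3.059, 0.0]
ft_force: [0.5, 0.0, 0.3]
width: 0.0117
gripper_force: 30.0
```

```bash
python3 - <<'E'
from h import *
plan([.6128,.019,.1115],63.8);s=status.get_state();print(s['tau'][6])
E
```

```text
t 20.0 ee [0.6139 0.0203 0.1083] yawy 63.73 F [0.53 0.02 0.31] T [-0.062  0.049 -0.076] w 0.0117 q7 1.2
delta cm [ 0.04 -0.16 -0.32] ang [-0.01 -0.   -0.07]
0.11626002145931125
```

The handle is pinched (11.7 mm) with almost no side force. I turn clockwise, sinking 0.007 cm per degree and logging torque after every 12°.

```bash
cat > lg.py <<'E'
from cell import status
import numpy as np
from scipy.spatial.transform import Rotation as R
s=status.get_state();m=R.from_rotvec(s['tcp_rot']).as_matrix();y=np.degrees(np.arctan2(m[1,1],m[0,1]))
a=(63.73-y)%360
l=[s['t'],a,s['torque'][2],s['tau'][6],s['joints'][6],*s['ee_pos'],*s['ft_force'],s['width'],s['joint_velocities'][6]]
open("log.txt","a").write(" ".join(f"{v:.4f}" for v in l)+"\n");print(" ".join(f"{v:.3f}" for v in l))
E
python3 lg.py
```

```text
20.000 0.001 -0.076 0.116 1.200 0.614 0.020 0.108 0.530 0.025 0.309 0.012 0.000
```

Emit:
{"method": "apply_moves", "body": {
  "delta_pos": [
    [0,0,0.028],
    [0,0,0.056],
    [0,0,0.084]
  ],
  "angular": [
    [0,0,4],
    [0,0,8],
    [0,0,12]
  ]
}}

```text
t: 20.38
ee_pos: [0.6139, 0.0203, 0.1075]
tcp_rot: [-1.032, -2.967, 0.001]
ft_force: [-1.3, -0.6, 1.4]
width: 0.0118
gripper_force: 30.1
```

```bash
python3 lg.py
```

```text
20.375 12.081 0.354 0.704 1.004 0.614 0.020 0.108 -1.303 -0.621 1.399 0.012 -0.514
```

Emit:
{"method": "apply_moves", "body": {
  "delta_pos": [
    [0,0,0.028],
    [0,0,0.056],
    [0,0,0.084]
  ],
  "angular": [
    [0,0,4],
    [0,0,8],
    [0,0,12]
  ]
}}

```text
t: 20.75
ee_pos: [0.6139, 0.0202, 0.1067]
tcp_rot: [-1.336, -2.843, 0.001]
ft_force: [-1.0, -1.1, 1.5]
width: 0.0115
gripper_force: 30.1
```

```bash
python3 lg.py
```

```text
20.750 24.083 0.342 0.688 0.811 0.614 0.020 0.107 -0.963 -1.065 1.539 0.012 -0.510
```

Emit:
{"method": "apply_moves", "body": {
  "delta_pos": [
    [0,0,0.028],
    [0,0,0.056],
    [0,0,0.084]
  ],
  "angular": [
    [0,0,4],
    [0,0,8],
    [0,0,12]
  ]
}}

```text
t: 21.12
ee_pos: [0.6138, 0.0202, 0.1058]
tcp_rot: [-1.626, -2.688, 0.001]
ft_force: [-0.7, -1.1, 1.8]
width: 0.0117
gripper_force: 30.1
```

```bash
python3 lg.py
```

```text
21.125 36.086 0.329 0.702 0.619 0.614 0.020 0.106 -0.670 -1.132 1.802 0.012 -0.506
```

Emit:
{"method": "apply_moves", "body": {
  "delta_pos": [
    [0,0,0.028],
    [0,0,0.056],
    [0,0,0.084]
  ],
  "angular": [
    [0,0,4],
    [0,0,8],
    [0,0,12]
  ]
}}

```text
t: 21.5
ee_pos: [0.6138, 0.0201, 0.105]
tcp_rot: [-1.899, -2.503, 0.001]
ft_force: [-1.7, -0.5, 1.9]
width: 0.012
gripper_force: 30.1
```

```bash
python3 lg.py
```

```text
21.500 48.092 0.379 0.693 0.429 0.614 0.020 0.105 -1.660 -0.462 1.874 0.012 -0.502
```

tau[6] runs free at a steady 0.70 ± 0.01, which makes a good bite signal. I continue. A block of 48° is safe even if the bite comes at its start (about 29 N).

Emit:
{"method": "apply_moves", "body": {
  "delta_pos": [
    [0,0,0.028],
    [0,0,0.056],
    [0,0,0.084]
  ],
  "angular": [
    [0,0,4],
    [0,0,8],
    [0,0,12]
  ]
}}

```text
t: 21.88
ee_pos: [0.6137, 0.0202, 0.1042]
tcp_rot: [-2.15, -2.291, 0.001]
ft_force: [-2.5, -2.3, 2.1]
width: 0.012
gripper_force: 30.1
```

```bash
python3 lg.py
```

```text
21.875 60.087 0.388 0.672 0.240 0.614 0.020 0.104 -2.538 -2.265 2.056 0.012 -0.499
```

Emit:
{"method": "apply_moves", "body": {
  "delta_pos": [
    [0,0,0.028],
    [0,0,0.056],
    [0,0,0.084]
  ],
  "angular": [
    [0,0,4],
    [0,0,8],
    [0,0,12]
  ]
}}

```text
t: 22.25
ee_pos: [0.6136, 0.0201, 0.1033]
tcp_rot: [-2.377, -2.054, 0.001]
ft_force: [-2.3, -2.5, 2.5]
width: 0.0121
gripper_force: 30.1
```

```bash
python3 lg.py
```

```text
22.250 72.088 0.381 0.648 0.052 0.614 0.020 0.103 -2.301 -2.458 2.507 0.012 -0.494
```

Emit:
{"method": "apply_moves", "body": {
  "delta_pos": [
    [0,0,0.028],
    [0,0,0.056],
    [0,0,0.084]
  ],
  "angular": [
    [0,0,4],
    [0,0,8],
    [0,0,12]
  ]
}}

```text
t: 22.62
ee_pos: [0.6136, 0.0201, 0.1025]
tcp_rot: [-2.579, -1.794, 0.001]
ft_force: [-3.1, -1.3, 2.7]
width: 0.0118
gripper_force: 30.1
```

```bash
python3 lg.py
```

```text
22.625 84.090 0.359 0.664 -0.134 0.614 0.020 0.102 -3.100 -1.312 2.686 0.012 -0.489
```

Emit:
{"method": "apply_moves", "body": {
  "delta_pos": [
    [0,0,0.028],
    [0,0,0.056],
    [0,0,0.084]
  ],
  "angular": [
    [0,0,4],
    [0,0,8],
    [0,0,12]
  ]
}}

```text
t: 23.0
ee_pos: [0.6135, 0.0201, 0.1016]
tcp_rot: [-2.752, -1.514, 0.001]
ft_force: [-2.3, -1.2, 2.4]
width: 0.0117
gripper_force: 30.1
```

```bash
python3 lg.py
```

```text
23.000 96.090 0.356 0.653 -0.318 0.614 0.020 0.102 -2.267 -1.209 2.372 0.012 -0.485
```

Emit:
{"method": "apply_moves", "body": {
  "delta_pos": [
    [0,0,0.028],
    [0,0,0.056],
    [0,0,0.084]
  ],
  "angular": [
    [0,0,4],
    [0,0,8],
    [0,0,12]
  ]
}}

```text
t: 23.38
ee_pos: [0.6135, 0.0202, 0.1008]
tcp_rot: [-2.896, -1.218, 0.002]
ft_force: [-3.1, -0.9, 2.9]
width: 0.0116
gripper_force: 30.1
```

```bash
python3 lg.py
```

```text
23.375 108.087 0.420 0.633 -0.500 0.614 0.020 0.101 -3.088 -0.861 2.899 0.012 -0.482
```

Emit:
{"method": "apply_moves", "body": {
  "delta_pos": [
    [0,0,0.028],
    [0,0,0.056],
    [0,0,0.084]
  ],
  "angular": [
    [0,0,4],
    [0,0,8],
    [0,0,12]
  ]
}}

```text
t: 23.75
ee_pos: [0.6135, 0.0202, 0.1]
tcp_rot: [-3.007, -0.909, 0.002]
ft_force: [-2.7, -0.6, 3.8]
width: 0.0118
gripper_force: 30.1
```

```bash
python3 lg.py
```

```text
23.750 120.084 0.429 0.602 -0.681 0.613 0.020 0.100 -2.709 -0.610 3.801 0.012 -0.476
```

Emit:
{"method": "apply_moves", "body": {
  "delta_pos": [
    [0,0,0.028],
    [0,0,0.056]
  ],
  "angular": [
    [0,0,4],
    [0,0,8]
  ]
}}

```text
t: 24.0
ee_pos: [0.6135, 0.0203, 0.0995]
tcp_rot: [-3.063, -0.697, 0.002]
ft_force: [-4.1, -1.3, 5.1]
width: 0.0118
gripper_force: 30.2
```

```bash
python3 lg.py
```

```text
24.000 128.084 0.371 0.598 -0.801 0.613 0.020 0.099 -4.110 -1.289 5.061 0.012 -0.474
```

Emit:
{"method": "apply_moves", "body": {
  "delta_pos": [
    [0,0,0.028],
    [0,0,0.056]
  ],
  "angular": [
    [0,0,4],
    [0,0,8]
  ]
}}

```text
t: 24.25
ee_pos: [0.6134, 0.0203, 0.0989]
tcp_rot: [-3.104, -0.482, 0.002]
ft_force: [-3.9, -0.2, 5.1]
width: 0.012
gripper_force: 30.2
```

```bash
python3 lg.py
```

```text
24.250 136.078 0.404 0.578 -0.920 0.613 0.020 0.099 -3.889 -0.203 5.131 0.012 -0.472
```

Emit:
{"method": "apply_moves", "body": {
  "delta_pos": [
    [0,0,0.027],
    [0,0,0.054]
  ],
  "angular": [
    [0,0,4],
    [0,0,8]
  ]
}}

```text
t: 24.5
ee_pos: [0.6135, 0.0203, 0.0985]
tcp_rot: [-3.13, -0.264, 0.002]
ft_force: [-2.4, -0.5, 3.9]
width: 0.0123
gripper_force: 30.2
```

```bash
python3 lg.py
```

```text
24.500 144.077 0.387 0.565 -1.039 0.614 0.020 0.098 -2.377 -0.487 3.858 0.012 -0.473
```

Emit:
{"method": "apply_moves", "body": {
  "delta_pos": [
    [0,0,0.027],
    [0,0,0.054]
  ],
  "angular": [
    [0,0,4],
    [0,0,8]
  ]
}}

```text
t: 24.75
ee_pos: [0.6135, 0.0203, 0.0979]
tcp_rot: [-3.141, -0.045, 0.002]
ft_force: [-5.3, -1.6, 5.1]
width: 0.0121
gripper_force: 30.3
```

```bash
python3 lg.py
```

```text
24.750 152.075 0.428 0.544 -1.157 0.614 0.020 0.098 -5.315 -1.596 5.059 0.012 -0.471
```

Emit:
{"method": "apply_moves", "body": {
  "delta_pos": [
    [0,0,0.027],
    [0,0,0.054]
  ],
  "angular": [
    [0,0,4],
    [0,0,8]
  ]
}}

```text
t: 25.0
ee_pos: [0.6135, 0.0204, 0.0974]
tcp_rot: [3.137, -0.174, -0.002]
ft_force: [-3.1, 0.4, 5.1]
width: 0.0121
gripper_force: 30.3
```

```bash
python3 lg.py
```

```text
25.000 160.069 0.464 0.538 -1.275 0.614 0.020 0.097 -3.139 0.406 5.071 0.012 -0.471
```

Torque reads 0.36 → 0.46, but tau[6] drifts the other way. The 11 mm the handle has sunk is near the largest possible gap of about 12 mm, so the bite must be at hand or just past. I check with the fixed cameras before turning further.

```bash
python3 - <<'E'
from h import *
ims=[]
ax=np.array([.6131,.0195])
for n in("side","scene"):
    c=get_calibration(n);p,d=capture(n);p0=cv2.imread(f"pics/{n}0.png")[:,:,::-1]
    np.save(f"pics/{n}5.npy",d);cv2.imwrite(f"pics/{n}5.png",p[:,:,::-1])
    v=c['extrinsics'][:2,3]-ax;v/=np.linalg.norm(v);f=ax+.0145*v
    pr=proj([[*f,z] for z in(.032,.036,.040,.044,.05)],c).round(1);print(n,pr.tolist())
    x=int(round(pr[0,0]));y=int(round(pr[0,1]))
    print("rows",y-14,"..now",p[y-14:y+8,x].mean(1).round().astype(int).tolist());print("start",p0[y-14:y+8,x].mean(1).round().astype(int).tolist())
    for q in(p0,p): ims.append(cv2.resize(q[y-28:y+14,x-28:x+28],(392,294),interpolation=cv2.INTER_NEAREST))
cv2.imwrite("pics/pad.png",np.vstack([np.hstack(ims[:2]),np.hstack(ims[2:])])[:,:,::-1])
E
```

```text
side [[337.2, 278.6], [337.3, 277.1], [337.4, 275.7], [337.4, 274.2], [337.5, 271.9]]
rows 265 ..now [63, 91, 92, 109, 115, 116, 119, 99, 97, 98, 92, 37, 72, 141, 143, 132, 110, 105, 94, 117, 111, 116]
start [67, 112, 113, 95, 95, 94, 90, 34, 23, 31, 55, 54, 55, 56, 57, 56, 56, 74, 140, 201, 198, 202]
scene [[372.6, 256.4], [372.7, 254.7], [372.8, 252.9], [373.0, 251.2], [373.2, 248.5]]
rows 242 ..now [68, 81, 80, 80, 82, 86, 98, 99, 96, 80, 82, 83, 76, 19, 14, 51, 100, 116, 114, 116, 116, 113]
start [67, 91, 92, 90, 74, 72, 74, 72, 43, 15, 10, 16, 30, 36, 34, 34, 35, 36, 36, 33, 45, 64]
```

View pics/pad.png

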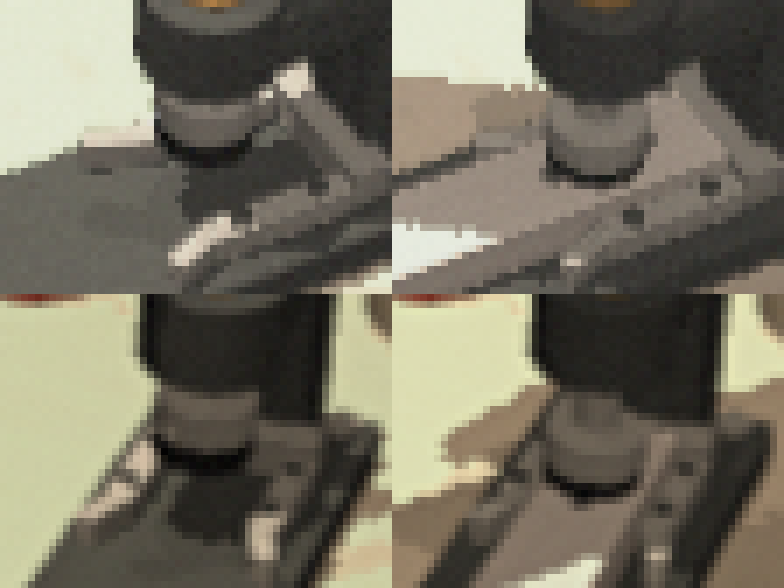

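In the pictures (top is side, bottom is scene; left is start, right is now) the black rubber band is visibly thinner, and its lower edge rests on the bar at side (337,277) and scene (372,257). The cup sank about 11 mm, but the rubber's underside only about 7.6 mm. That puts the bite at about 110°, which makes the present position about 50° past it, roughly 27–31 N. The torque rise of about 0.1 N m agrees. This is an eighth of a turn past the bite, so I let go.

Emit:
{"method": "apply_moves", "body": {
  "delta_pos": [
    [0,0,0],
    [0,0,0],
    [0,0,0],
    [0,0,0],
    [0,0,0],
    [0,0,0]
  ],
  "angular": [
    [0,0,0],
    [0,0,0],
    [0,0,0],
    [0,0,0],
    [0,0,0],
    [0,0,0]
  ],
  "hand": 0.2
}}

```text
t: 25.85
ee_pos: [0.6139, 0.0204, 0.0971]
tcp_rot: [-3.137, 0.172, 0.0]
ft_force: [-0.7, 0.1, 0.4]
width: 0.0513
gripper_force: 0.0
```

Emit:
{"method": "apply_moves", "body": {
  "delta_pos": [
    [0,0,-2],
    [0,0,-4],
    [0,0,-7],
    [0,0,-10],
    [0,0,-12],
    [0,0,-12],
    [0,0,-12]
  ],
  "angular": [
    [0,0,0],
    [0,0,0],
    [0,0,0],
    [0,0,0],
    [0,0,0],
    [0,0,0],
    [0,0,0]
  ]
}}

```text
t: 26.72
ee_pos: [0.6136, 0.0206, 0.2164]
tcp_rot: [-3.137, 0.171, 0.001]
ft_force: [0.1, 0.1, 0.2]
width: 0.0523
gripper_force: 0.0
```

```bash
python3 lg.py; python3 - <<'E'
from h import *
ax=np.array([.6131,.0195])
for n in("side","scene"):
    c=get_calibration(n);p,d=capture(n);W=cloud(d,c)
    x,y=(337,279) if n=="side" else (373,256)
    print(n,p[y-14:y+8,x].mean(1).round().astype(int).tolist())
    m=(W[...,2]>.125)&(W[...,2]<.155)&(np.linalg.norm(W[...,:2]-ax,axis=2)<.06);print("handle",rect(W[m]),np.percentile(W[m][:,2],90))
    if n=="side":
        m=(W[...,2]>.026)&(W[...,2]<.037)&(W[...,0]>.43)&(W[...,0]<.56)&(abs(W[...,1])<.06)&(p.min(2)>70);Q=W[m];print("bar",rect(Q),np.median(Q[:,2]))
E
```

```text
26.725 159.982 0.073 -0.012 -1.356 0.614 0.021 0.216 0.135 0.096 0.183 0.052 -0.000
side [61, 94, 97, 106, 115, 118, 119, 97, 93, 95, 91, 36, 72, 139, 142, 134, 108, 107, 97, 117, 113, 119]
handle ((612.9151000976562, 18.970516204833984), (14.518867492675781, 89.35076141357422), 86.06749725341797) 0.14443300436339285
bar ((511.79449462890625, -2.1214141845703125), (102.06282043457031, 32.356719970703125), 11.454331398010254) 0.0323339641957035
scene [66, 77, 78, 77, 80, 85, 95, 94, 95, 78, 79, 81, 74, 23, 15, 49, 97, 112, 112, 112, 112, 114]
handle ((612.4241943359375, 18.407276153564453), (13.772614479064941, 90.81358337402344), 85.13790130615234) 0.1408957412765455
```

The pad is unchanged after release, the handle turned about 158°, the bar is still home and aligned, and the gripper is clear. I hand in.

```bash
python3 -c "
from cell import order
print(order.finish_job())"
```

```text
the job is handed in; nothing more can be done
None
```

I handed the job in at about 27 s: the bar is home against the back stop between the rails, with the pad snugged about an eighth of a turn past the bite (an estimated 27–31 N, judged from torque and the camera images). The hand is clear and I disturbed nothing else that I could see; no verdict came back.

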